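# Slide the chopping board out over the scrap pan

### The arm

A 7-joint arm with a two-finger parallel gripper is mounted at the origin on the work surface. World frame = base frame: x ahead of the robot, y to its left, z up, the work surface at z = 0. Lengths are in m, angles in rad, forces in N, time in s.
With the tool pointing down it reaches from about 0.35 to 0.9 m from the base axis. Payload 7.2 kg.
Tool frame: the origin (TCP) lies at the very end of the fingers, on their centre line; the grasp point (between the pads) lies 19 mm behind it; z points along the fingers, y is the direction in which the jaws open and shut (so a half turn about z gives the same grasp; the last joint's range is limited). The gripper opens to 88 mm and grips with 3 to 60 N. Pads are 20 mm wide; open, the fingers measure 115 mm over their backs; the gripper's body (75 mm by 178 mm) begins 61 mm behind the grasp point.
Start: joints at [-1.22, 0.411, -0.013, 1.596, 0.006, 1.134, -0.082], TCP at [0.254, 0.571, 0.223] pointing down, gripper open.
Joint ranges: [-2.95, 2.95], [-0.29, 1.99], [-1.47, 1.44], [0.14, 2.54], [-1.03, 4.17], [0.13, 1.85], [-2.86, 2.86]. Speed limits (rad/s): [2.39, 2.39, 3.01, 3.01, 3.14, 3.14, 3.14].

### API

Orientations are given as a unit quaternion [w, x, y, z].
In Python, from cell import telemetry, grab_frame, camera_model, job gives the robot as it stands.
- The arm moves only by the shell command python3 -m pendant 'ROWS' [OPENING]. ROWS is JSON, a list of rows, each a list of 4 numbers: the shift along the world's x, y, z in mm, then the turn about the world's z in rad. A call has 1 to 5 rows; each row shifts and turns the commanded pose from where the row before left it; what a row does not reach is not made up. A row lasts 1/10 s, in which the tool goes at most 50 mm and 8.59 degrees, less where a joint would pass 70% of its speed; a pose out of reach is approached as far as the arm can. A call is refused whole if a number of a shift passes 50 or a number of a turn 0.15, either way. A call with a gripper value outside its range is refused whole. OPENING is the finger opening in mm, from 0 to 87.8, set as the call begins (- or left out, the last holds). The fingers move at their own pace and stop on an object; the grip force is fixed at half the most. Time passes only in rows, so rows that do not move let the fingers close. It gives the time, the measured TCP pose, the force and the opening at its end, in the units of the state.
- telemetry.get_state(): the state, without advancing time (a new reading comes with each control period).
- grab_frame(name): name is "scene" or "top"; returns (picture, depth): 420x560x3 uint8, red, green, blue; 420x560 float32, m along the optical axis (not along the pixel's ray), 0 where there is no reading.
- camera_model(name): a dict with "fovy" (degrees; the focal length in pixels is half the picture's height over the tangent of half this angle, whatever the lens; pixels are square), "cx", "cy" (the principal point, pixels), "k1" (the pictures are not rectified: a ray, as slopes to the right and down, at radius r is drawn at 1 + k1 r^2 times it, then the intrinsics apply), "T" (4x4, takes a point from camera to world coordinates). Camera axes: x right, y up, looking along -z (the intrinsics and any distortion apply to the point x, -y, -z); pixel columns grow to the right and rows downward; lengths in m; the calibration is good to about 2 mm. A picture is of the moment at which its call begins. camera_model takes no time and is no camera call.
- job.close_job(): hands the job in, once; it reports no verdict.
The state is a dict: "time_s": time; "joints": joint angles; "qd": joint speeds; "joint_efforts": joint torques, N m; "eef_pos": TCP position; "ee_rot": TCP orientation; "wrist_force": force on the tool from outside, world axes, zero at the start; "ft_torque": the same for the moment, N m; "finger_gap": finger opening in m.
Only numpy, scipy, OpenCV 4.12 (cv2) and the standard library are available. Lean on these libraries where they do the work, as an engineer would, in place of code of your own. Each camera call takes 0.05 s, during which the arm holds its last target.

### The job

Push the green chopping board flat across the steel stand, towards the scrap pan, until its long edge sticks out 4 cm past the edge of the stand and is square to it, so that peelings can be scraped into the pan. Slide it with the fingertips only: do not pick it up or tip it. Leave the pan, the spice tin, the sauce bottle and the lunch tray where they are.

Things in the scene. Friction and masses are not known exactly. Their poses are not given: they have to be found in the camera images.
- stand: low bench stand of folded stainless sheet, fixed to the counter, 320 x 320 mm and 80 mm high with a flat smooth top (no raised rim), on four legs. Origin: centre of its underside on the counter; the top is at z = 0.08. x and y run along its sides; -y points to the side where the scrap pan stands.
- stand_edge (a point): middle of the stand's top edge on the pan's side (at x = 0, y = -0.16, z = 0.08 in the stand's frame), axes as the stand's: -y points out over the pan.
- board: green plastic chopping board, 210 mm (its x) by 150 mm (its y) and 8 mm thick, about 0.24 kg, lying loose and flat on the stand, at first wholly on it and a little crooked (up to 0.2 rad). An 18 mm hanging hole goes through one corner (at x = -0.085, y = 0.055). Origin: centre of its underside; x along its long side, -y towards the pan. It slides easily when pushed at the far long edge and swings square to a pair of fingertips that push it there.
- board_edge (a point): middle of the board's long lower edge that faces the pan (at x = 0, y = -0.075, z = 0 in the board's frame), axes as the board's. How far it lies past stand_edge along the stand's -y is the overhang.
- pan: open stainless food pan for scraps, 265 mm (x) by 162 mm (y) over its rim and 65 mm high, loose on the counter close beside the stand, its rim 15 mm lower than the stand's top, with carrot and cucumber ends in it. Origin: centre of its underside. To be left alone.
- tin: spice tin with a red lid, 50 mm diameter, 48 mm high, loose on the stand in its corner at +x, +y, behind the board. Origin: centre of its underside. To be left alone.
- bottle: cream sauce bottle with a red nozzle, 58 mm diameter, 180 mm high, loose on the counter beyond the stand's side away from the pan, or changed about with the tray. Origin: centre of its underside. To be left alone.
- tray: empty black and red lunch tray, about 210 by 145 mm and 31 mm high, loose on the counter on the far side of the pan, or changed about with the bottle. Origin: centre of its underside. To be left alone.

How it is judged:
At the end, for the whole second after the job is handed in: The board lies flat and still on the stand, the middle of its pan-side edge 40 mm past the stand's edge (30 to 50 mm), square to that edge within 0.1 rad (6 degrees) and not past the stand's other sides (within 55 mm of its middle); pan, tin, bottle and tray are within 15 mm of where they stood (y of board_edge in the frame of stand_edge between -0.05 and -0.03 m and angle between the x axis of board and the x axis of stand, either way round below 0.1 rad and x of board_edge in the frame of stand_edge between -0.055 and 0.055 m and z of board in the frame of stand between 0.076 and 0.084 m and angle between board's own z axis and vertical below 0.03 rad and linear speed of board below 0.01 m/s and distance of each of pan, tin, bottle, tray from where it was at the start of the episode below 0.015 m); the robot touches nothing.
It fails at once if the board is picked up or drops (its middle leaves the stand's top by more than 6 mm) (z of board in the frame of stand above 0.086 m or z of board in the frame of stand below 0.074 m).
It fails at once if the board is tipped (more than 0.1 rad) (angle between board's own z axis and vertical above 0.1 rad).
It fails at once if the scrap pan is knocked, pushed or picked up (moved more than 15 mm) (distance of pan from where it was at the start of the episode above 0.015 m).
It fails at once if the spice tin is knocked, pushed or picked up (moved more than 15 mm) (distance of tin from where it was at the start of the episode above 0.015 m).
It fails at once if the sauce bottle or the lunch tray is knocked, pushed or picked up (moved more than 15 mm) (distance of any of bottle, tray from where it was at the start of the episode above 0.015 m).
It also fails if it takes over 38 s, if anything falls off the work surface, if the arm or the gripper's body presses on something with over 40 N, if the wrist force passes 120 N, or if a joint passes its speed limit or range.

## Working session

There is one attempt and no reset: what is moved stays moved. The work goes in short steps, Python scripts to look and compute and a shell command to move; the robot and the scene stay as the last step left them, time stands still between calls to the robot, and variables do not carry over. Pictures are saved under pics/ and viewed, and the job is handed in when it is done.

```bash
ls; mkdir -p pics
python3 - <<'E'
from cell import telemetry, grab_frame, camera_model
import cv2, numpy as np
for n in ("scene","top"):
    p,d=grab_frame(n); cv2.imwrite(f"pics/{n}0.png",p[:,:,::-1]); np.savez(f"pics/{n}0.npz",p=p,d=d)
    m=camera_model(n); print(n,{k:(np.round(v,4).tolist() if k=="T" else v) for k,v in m.items()})
s=telemetry.get_state(); print(s)
E
```

```text
pics
scene {'fovy': 45.66355589651223, 'cx': 271.21320744085597, 'cy': 210.93627120286723, 'k1': 0.02462011608690823, 'T': [[-0.8843, -0.2611, 0.387, 1.2844], [0.4665, -0.5255, 0.7114, 1.2972], [0.0176, 0.8097, 0.5866, 1.1603], [0.0, 0.0, 0.0, 1.0]]}
top {'fovy': 48.879896044057816, 'cx': 276.0446836838273, 'cy': 211.44201021182286, 'k1': -0.1613269243215209, 'T': [[-0.0268, 0.9928, -0.1171, 0.395], [-0.9996, -0.0269, 0.0008, -0.0017], [-0.0023, 0.1171, 0.9931, 1.4423], [0.0, 0.0, 0.0, 1.0]]}
{'time_s': 0.1, 'joints': array([-1.22020561,  0.41183371, -0.01270807,  1.59694267,  0.00563362,
        1.13431523, -0.08220071]), 'qd': array([ 0.0006884 , -0.00279877, -0.00083054, -0.00161069, -0.00056585,
        0.00042022,  0.00020185]), 'joint_efforts': array([ 2.82895693e-03, -5.89095855e+01,  6.43936526e-01, -2.91715711e+01,
       -5.38125413e-02,  1.44198569e-02,  2.95199573e-05]), 'eef_pos': array([0.25402253, 0.57055195, 0.22189185]), 'ee_rot': array([-8.52896267e-05,  2.07851810e-01,  9.78160053e-01, -7.26691097e-04]), 'wrist_force': array([ 0.37472553,  0.01381788, -0.67506019]), 'ft_torque': array([-0.02157623,  0.00332122,  0.02299747]), 'finger_gap': 0.0880799096592327}
```

View pics/scene0.png

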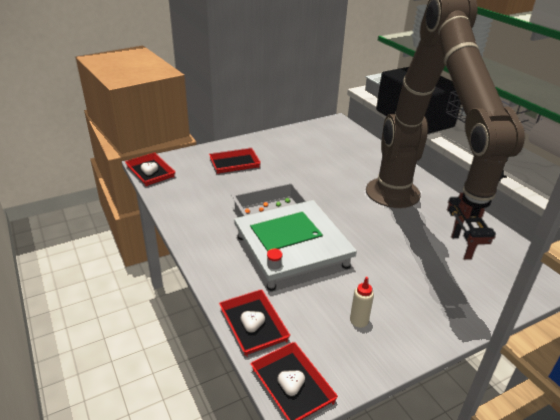

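View pics/top0.png

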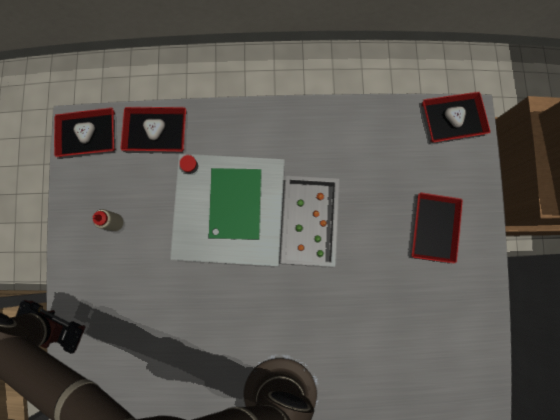

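The top view shows the stand at columns 172–284 and rows 155–265. The green board is at 209–261 × 168–240, with its hole near (216,232). The tin is at (188,163), the pan is to the right at about (310,222), and the bottle is at (104,220). The scene view agrees with this. Next I'll measure.

```bash
cat > h.py <<'E'
import numpy as np, cv2
from cell import camera_model
def K(name,shape=(420,560)):
    m=camera_model(name); f=210/np.tan(np.radians(m["fovy"])/2)
    return np.array([[f,0,m["cx"]],[0,f,m["cy"]],[0,0,1.]]),np.array([m["k1"],0,0,0,0.]),np.array(m["T"])
def slopes(name,uv):
    k,dc,T=K(name); return cv2.undistortPoints(np.asarray(uv,float).reshape(-1,1,2),k,dc).reshape(-1,2),T
def atdepth(name,uv,d):
    s,T=slopes(name,uv); d=np.asarray(d,float).reshape(-1,1)
    c=np.hstack([s*d*[1,-1],-d]); return c@T[:3,:3].T+T[:3,3]
def atz(name,uv,z):
    s,T=slopes(name,uv); r=np.hstack([s*[1,-1],-np.ones((len(s),1))])@T[:3,:3].T
    return T[:3,3]+r*((z-T[2,3])/r[:,2])[:,None]
def cloud(name,d):
    v,u=np.nonzero(d>0); P=np.full(d.shape+(3,),np.nan); P[v,u]=atdepth(name,np.c_[u,v],d[v,u]); return P
def green(p):
    h=cv2.cvtColor(p,cv2.COLOR_RGB2HSV); m=((h[...,0]>55)&(h[...,0]<90)&(h[...,1]>120)).astype(np.uint8)
    n,l,st,_=cv2.connectedComponentsWithStats(m); i=1+np.argmax(st[1:,4]); return (l==i).astype(np.uint8)
def rect(xy):
    (c,wh,a)=cv2.minAreaRect(np.asarray(xy,np.float32)); return c,wh,a
E
cat > meas.py <<'E'
from h import *
import sys
def run(tag):
    out={}
    for n in ("top","scene"):
        z=np.load(f"pics/{n}{tag}.npz"); p,d=z["p"],z["d"]; P=cloud(n,d)
        g=green(p); b=P[cv2.erode(g,np.ones((5,5)))>0]
        zb=np.nanmedian(b[:,2]); print(n,"board top z",zb)
        c=max(cv2.findContours(g,cv2.RETR_EXTERNAL,cv2.CHAIN_APPROX_NONE)[0],key=len).reshape(-1,2)
        q=atz(n,c,0.088)[:,:2]; r=rect(q); print(" board rect",r, "\n", cv2.boxPoints(r).round(4).tolist())
        sm=(abs(P[...,2]-0.081)<0.006)&(g==0)
        if n=="top" or 1:
            k=sm.astype(np.uint8); 
            k=cv2.morphologyEx(k|g,cv2.MORPH_OPEN,np.ones((5,5)))
            nn,l,st,_=cv2.connectedComponentsWithStats(k); i=1+np.argmax(st[1:,4])
            mm=(l==i)
            c=max(cv2.findContours(mm.astype(np.uint8),cv2.RETR_EXTERNAL,cv2.CHAIN_APPROX_NONE)[0],key=len).reshape(-1,2)
            print(" stand z",np.nanmedian(P[mm&(g==0)][:,2]))
            r=rect(atz(n,c,0.08)[:,:2]); print(" stand rect",r,"\n",cv2.boxPoints(r).round(4).tolist())
        h=cv2.cvtColor(p,cv2.COLOR_RGB2HSV)
        red=((h[...,0]<8)|(h[...,0]>172))&(h[...,1]>150)&(P[...,2]>0.1)&(P[...,2]<0.22)&(P[...,0]>0.3)
        nn,l,st,ce=cv2.connectedComponentsWithStats(red.astype(np.uint8))
        for i in range(1,nn):
            if st[i,4]>15: print(" red",ce[i],np.nanmedian(P[l==i],0).round(4),st[i,4])
if __name__=="__main__": run(sys.argv[1])
E
python3 meas.py 0
```

```text
top board top z 0.08913687022294425
 board rect ((0.5825852155685425, 0.11954166740179062), (0.14365342259407043, 0.20459707081317902), 86.83961486816406) 
 [[0.476500004529953, 0.05350000038743019], [0.6808000206947327, 0.0421999990940094], [0.6887000203132629, 0.18559999763965607], [0.4844000041484833, 0.19689999520778656]]
 stand z 0.08113480326868805
 stand rect ((0.5679721236228943, 0.14227837324142456), (0.32304710149765015, 0.3209027051925659), 85.32363891601562) 
 [[0.39489999413490295, -0.00559999980032444], [0.7146999835968018, -0.03180000185966492], [0.741100013256073, 0.29019999504089355], [0.4212000072002411, 0.31630000472068787]]
 red [187.64251208 163.36231884] [0.6986 0.2515 0.1289] 207
 red [ 99.5        217.74358974] [0.5425 0.5073 0.1426] 156
scene board top z 0.09053552865793824
 board rect ((0.5847161412239075, 0.1202809065580368), (0.14905817806720734, 0.2066451907157898), 86.86221313476562) 
 [[0.47749999165534973, 0.051500000059604645], [0.6837999820709229, 0.04019999876618385], [0.6919999718666077, 0.1889999955892563], [0.48559999465942383, 0.2003999948501587]]
 stand z 0.08229533925002608
 stand rect ((0.5686058402061462, 0.14293745160102844), (0.33045491576194763, 0.32519465684890747), 85.14940643310547) 
 [[0.39259999990463257, -0.007899999618530273], [0.7166000008583069, -0.03539999946951866], [0.7445999979972839, 0.2937999963760376], [0.4205999970436096, 0.3212999999523163]]
 red [274.20833333 254.4375    ] [0.7047 0.2583 0.1298] 144
 red [364.47435897 288.25641026] [0.5517 0.5186 0.1406] 156
```

```bash
python3 -m pendant '[[15,-35,0,-0.13],[20,-35,0,-0.13],[20,-35,0,-0.13],[25,-35,0,-0.13],[30,-30,0,-0.13]]' 87.8
```

```text
time_s: 0.6
eef_pos: [0.3642, 0.3991, 0.2225]
ee_rot: [-0.0, 0.511, 0.859, -0.0]
wrist_force: [0.8, 1.0, 0.5]
finger_gap: 0.0879
```

```bash
python3 -m pendant '[[35,-30,0,-0.13],[35,-30,0,-0.13],[35,-30,0,-0.13],[35,-30,0,-0.13],[0,0,0,0]]'
```

```text
time_s: 1.1
eef_pos: [0.5088, 0.2747, 0.2227]
ee_rot: [0.002, 0.718, 0.696, -0.0]
wrist_force: [0.2, 0.4, 0.2]
finger_gap: 0.0878
```

```bash
python3 -m pendant '[[30,-18,0,-0.05],[30,-18,0,0],[21,-13,-10,0],[0,0,-35,0],[0,0,-30,0]]'; python3 -m pendant '[[0,0,-25,0],[0,0,-15,0],[0,0,0,0],[0,0,0,0]]'
python3 - <<'E'
from h import *
from cell import telemetry, grab_frame
for n in ("scene","top"):
    p,d=grab_frame(n); cv2.imwrite(f"pics/{n}1.png",p[:,:,::-1]); np.savez(f"pics/{n}1.npz",p=p,d=d)
    x0,y0=(150,130) if n=="top" else (220,170)
    cv2.imwrite(f"pics/{n}1c.png",cv2.resize(p[y0:y0+150,x0:x0+200,::-1],None,fx=4,fy=4))
s=telemetry.get_state(); print(s["eef_pos"],s["ee_rot"],s["wrist_force"])
E
```

```text
time_s: 1.6
eef_pos: [0.5855, 0.2314, 0.1463]
ee_rot: [0.0, 0.731, 0.682, 0.0]
wrist_force: [-0.2, 0.9, 0.1]
finger_gap: 0.0878
time_s: 2.0
eef_pos: [0.5855, 0.2323, 0.1083]
ee_rot: [0.0, 0.731, 0.683, 0.0]
wrist_force: [0.2, 0.9, 0.3]
finger_gap: 0.0878
[0.58604822 0.23241425 0.10915994] [3.31421099e-04 7.30663492e-01 6.82736769e-01 1.12080142e-03] [-0.60733582  1.26697462  0.20639369]
```

View pics/scene1c.png

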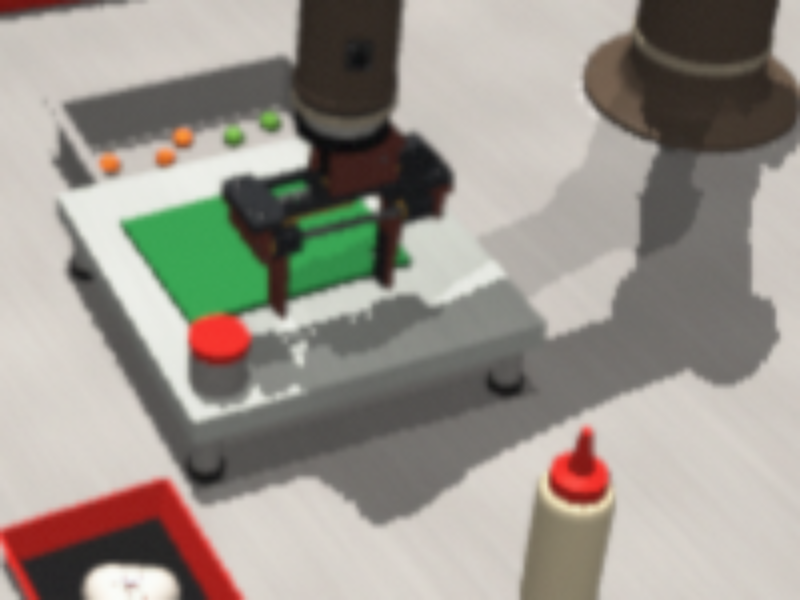

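View pics/top1c.png

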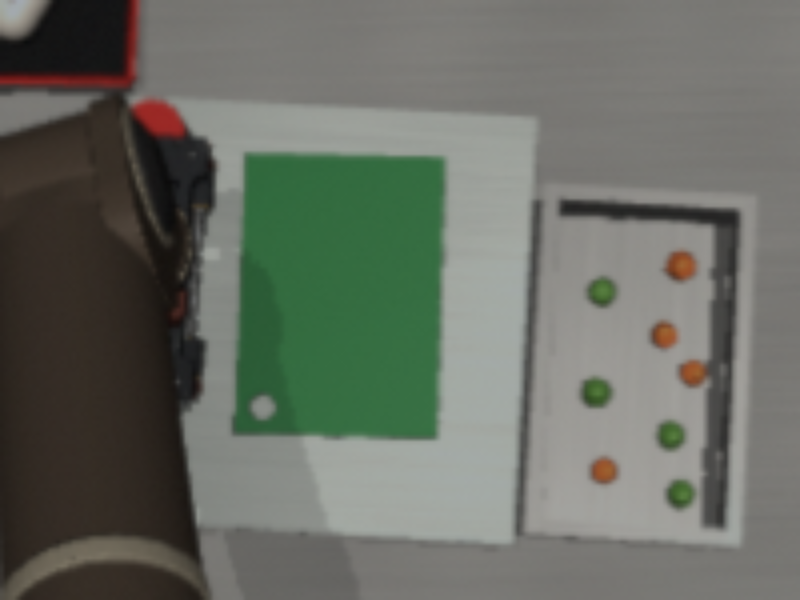

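The fingertips hover behind the board's far edge, and the tin is clear of them at about (215,340) in the scene crop. I'll lower the rest of the way.

```bash
python3 -m pendant '[[0,0,-10,0],[0,0,-10,0],[0,0,0,0],[0,0,0,0]]'; python3 -m pendant '[[0,0,-3,0],[0,0,0,0],[0,0,0,0]]'
```

```text
time_s: 2.5
eef_pos: [0.5849, 0.2318, 0.0872]
ee_rot: [-0.0, 0.731, 0.683, -0.0]
wrist_force: [0.3, -0.1, 0.1]
finger_gap: 0.0877
time_s: 2.8
eef_pos: [0.5852, 0.232, 0.0847]
ee_rot: [0.0, 0.731, 0.683, 0.0]
wrist_force: [-0.1, 0.7, 0.3]
finger_gap: 0.0872
```

```bash
python3 -m pendant '[[0,0,-1.5,0],[-0.8,-10,0,0],[-0.8,-10,0,0],[-0.4,-5,0,0],[-0.4,-5,0,0]]'; python3 -m pendant '[[-0.4,-5,0,0],[-0.4,-5,0,0],[-0.4,-5,0,0],[-0.4,-5,0,0],[0,0,0,0]]';  python3 - <<'E'
from h import *
from cell import telemetry, grab_frame
for n in ("scene","top"):
    p,d=grab_frame(n); cv2.imwrite(f"pics/{n}2.png",p[:,:,::-1]); np.savez(f"pics/{n}2.npz",p=p,d=d)
    x0,y0=(150,130) if n=="top" else (220,170)
    cv2.imwrite(f"pics/{n}2c.png",cv2.resize(p[y0:y0+150,x0:x0+200,::-1],None,fx=4,fy=4))
E
python3 meas.py 2 | grep -A3 board
```

```text
time_s: 3.3
eef_pos: [0.5829, 0.2013, 0.0833]
ee_rot: [0.0, 0.731, 0.682, 0.0]
wrist_force: [0.3, 1.6, -1.3]
finger_gap: 0.0875
time_s: 3.8
eef_pos: [0.5812, 0.1808, 0.0832]
ee_rot: [0.0, 0.731, 0.682, -0.0]
wrist_force: [1.0, 0.2, 0.8]
finger_gap: 0.0877
top board top z 0.08912060251443565
 board rect ((0.5794779062271118, 0.09470909833908081), (0.14298856258392334, 0.20483754575252533), 85.61227416992188) 
 [[0.47189998626708984, 0.031300000846385956], [0.6761000156402588, 0.015599999576807022], [0.6870999932289124, 0.1581999957561493], [0.4828000068664551, 0.1738000065088272]]
 stand z 0.08618294050517683
 stand rect ((0.5805748105049133, 0.09369848668575287), (0.1401403397321701, 0.20523445308208466), 86.02217864990234) 
--
scene board top z 0.3437491039360704
 board rect ((-1.0742374658584595, -0.590002715587616), (1.0996155738830566, 0.07759294658899307), 89.7810287475586) 
 [[-1.1151000261306763, -1.1397000551223755], [-1.037500023841858, -1.1399999856948853], [-1.0333000421524048, -0.040300000458955765], [-1.1109000444412231, -0.04010000079870224]]
 stand z 0.08211726292034438
 stand rect ((0.5361179113388062, 0.23716095089912415), (0.33768531680107117, 0.18044531345367432), 19.578018188476562)
```

```bash
python3 -m pendant '[[-0.6,-8,0,0],[-0.6,-8,0,0],[-0.6,-8,0,0],[-0.6,-8,0,0],[-0.6,-8,0,0]]'; python3 -m pendant '[[-0.6,-8,0,0],[-0.6,-8,0,0],[-0.6,-8,0,0],[-0.5,-6,0,0],[0,0,0,0]]';  python3 - <<'E'
from h import *
from cell import telemetry, grab_frame
for n in ("scene","top"):
    p,d=grab_frame(n); cv2.imwrite(f"pics/{n}3.png",p[:,:,::-1]); np.savez(f"pics/{n}3.npz",p=p,d=d)
    x0,y0=(150,130) if n=="top" else (220,170)
    cv2.imwrite(f"pics/{n}3c.png",cv2.resize(p[y0:y0+150,x0:x0+200,::-1],None,fx=4,fy=4))
E
python3 meas.py 3 | grep -A2 "top board"
```

```text
time_s: 4.4
eef_pos: [0.578, 0.1409, 0.0831]
ee_rot: [0.0, 0.731, 0.683, -0.0]
wrist_force: [-0.2, 0.3, -1.0]
finger_gap: 0.0877
time_s: 4.9
eef_pos: [0.5759, 0.1105, 0.0833]
ee_rot: [0.0, 0.731, 0.682, -0.0]
wrist_force: [-0.9, 0.3, 0.1]
finger_gap: 0.088
top board top z 0.08908046619672128
 board rect ((0.5746190547943115, 0.019486568868160248), (0.13385307788848877, 0.20488931238651276), 85.46910858154297) 
 [[0.46720001101493835, -0.03909999877214432], [0.671500027179718, -0.05530000105500221], [0.6819999814033508, 0.07810000330209732], [0.47780001163482666, 0.09430000185966492]]
```

View pics/top3c.png

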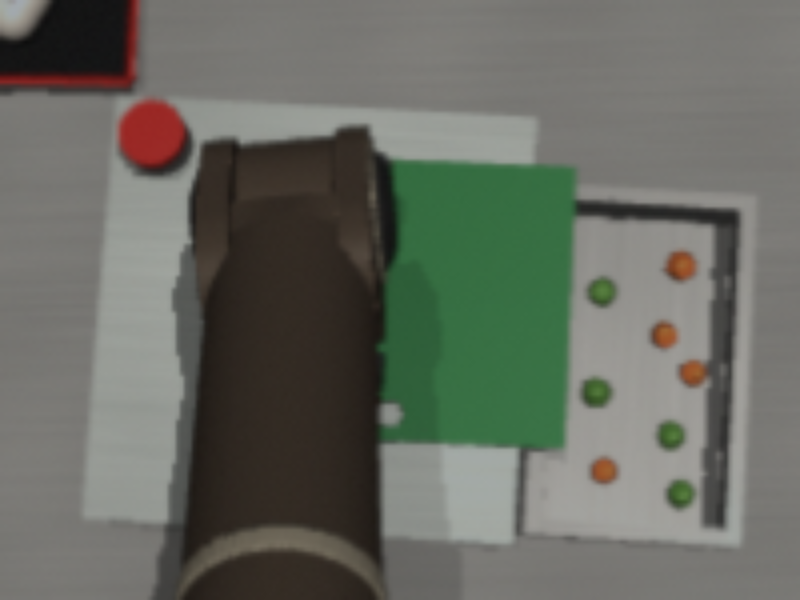

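View pics/scene3c.png

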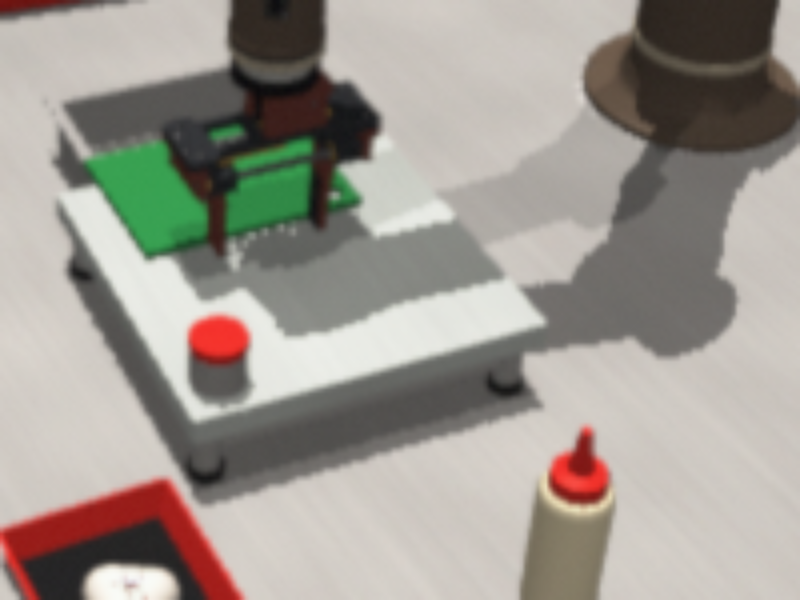

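The board is square. Its pan-side edge, at column 570 in the crop, overhangs about 32 mm. It needs 8 mm more, then I'll back off and check.

```bash
python3 -m pendant '[[-0.2,-3,0,0],[-0.2,-3,0,0],[-0.1,-2,0,0],[0,0,0,0],[0,0,0,0]]'; python3 -m pendant '[[0.8,10,0,0],[1.6,20,0,0],[1,15,5,0],[0,0,40,0],[0,0,40,0]]'; python3 -m pendant '[[-20,20,30,0],[-45,15,10,0],[-45,15,0,0],[-40,20,0,0],[-30,30,0,0]]'; python3 -m pendant '[[-20,40,0,0],[-20,40,0,0],[-10,45,0,0],[0,0,0,0],[0,0,0,0]]';  python3 - <<'E'
from h import *
from cell import telemetry, grab_frame
for n in ("scene","top"):
    p,d=grab_frame(n); cv2.imwrite(f"pics/{n}4.png",p[:,:,::-1]); np.savez(f"pics/{n}4.npz",p=p,d=d)
    x0,y0=(150,130) if n=="top" else (220,170)
    cv2.imwrite(f"pics/{n}4c.png",cv2.resize(p[y0:y0+150,x0:x0+200,::-1],None,fx=4,fy=4))
E
python3 meas.py 4
```

```text
time_s: 5.5
eef_pos: [0.5754, 0.1037, 0.0832]
ee_rot: [0.0, 0.731, 0.683, -0.0]
wrist_force: [-0.2, 0.5, -0.2]
finger_gap: 0.0875
time_s: 6.0
eef_pos: [0.5779, 0.1503, 0.1684]
ee_rot: [-0.0, 0.73, 0.683, -0.001]
wrist_force: [0.8, -0.6, 0.5]
finger_gap: 0.0879
time_s: 6.5
eef_pos: [0.3965, 0.2491, 0.2089]
ee_rot: [-0.0, 0.731, 0.682, 0.0]
wrist_force: [0.9, 0.6, 0.2]
finger_gap: 0.088
time_s: 7.0
eef_pos: [0.348, 0.3749, 0.2081]
ee_rot: [0.0, 0.73, 0.684, -0.0]
wrist_force: [-0.2, -0.5, -0.6]
finger_gap: 0.0879
top board top z 0.08908293454196192
 board rect ((0.5738500356674194, 0.017725948244333267), (0.14335034787654877, 0.20413246750831604), 86.09485626220703) 
 [[0.46709999442100525, -0.046799998730421066], [0.670799970626831, -0.06069999933242798], [0.6805999875068665, 0.08229999989271164], [0.47690001130104065, 0.09619999676942825]]
 stand z 0.08100625708457532
 stand rect ((0.5667868256568909, 0.12557923793792725), (0.35652923583984375, 0.32126548886299133), 85.32440185546875) 
 [[0.3921999931335449, -0.039000000804662704], [0.7124000191688538, -0.06520000100135803], [0.74140
[... 278 characters left out ...]
575432777405), (0.15177400410175323, 0.21169233322143555), 86.40176391601562) 
 [[0.46399998664855957, -0.052400000393390656], [0.6753000020980835, -0.06560000032186508], [0.6848000288009644, 0.08579999953508377], [0.47360000014305115, 0.09910000115633011]]
 stand z 0.0823467482695821
 stand rect ((0.5663422346115112, 0.11785171180963516), (0.37574437260627747, 0.32468488812446594), 85.10673522949219) 
 [[0.3885999917984009, -0.05550000071525574], [0.7121000289916992, -0.08320000022649765], [0.7440999746322632, 0.29120001196861267], [0.4205999970436096, 0.3188999891281128]]
 red [274.18978102 254.73722628] [0.7049 0.2576 0.1294] 137
 red [364.59509202 288.04907975] [0.5511 0.5193 0.1414] 163
```

View pics/top4.png

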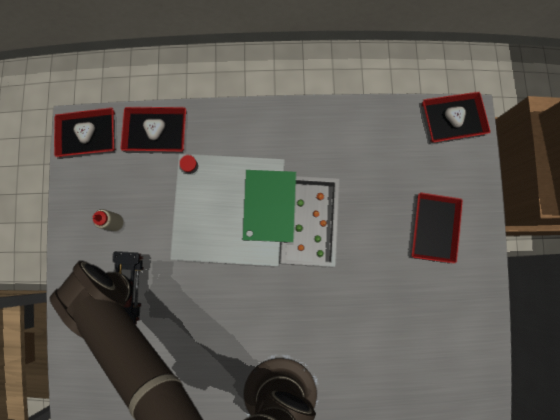

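View pics/scene4.png

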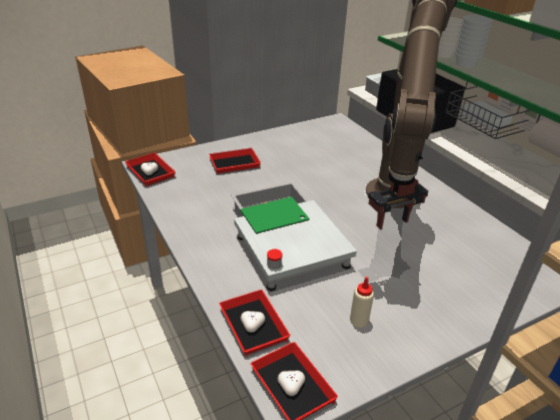

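Run:
```python
import numpy as np, cv2
a=np.load("pics/top0.npz")["p"];b=np.load("pics/top4.npz")["p"]
for n,(x0,x1,y0,y1) in dict(pan=(300,345,172,272),tray=(405,470,185,270)).items():
    f=lambda i:cv2.cvtColor(i[y0:y1,x0:x1],cv2.COLOR_RGB2GRAY).astype(np.float32)
    print(n,cv2.phaseCorrelate(f(a),f(b)),"px; mean diff",abs(f(a)-f(b)).mean())
from cell import telemetry,job
s=telemetry.get_state(); print(s["time_s"],abs(s["qd"]).max()); print(job.close_job())
```

```text
pan ((0.4854866668987867, -0.006889635424293772), 1.0057780681186252) px; mean diff 5.294
tray ((0.034427388127703296, 0.04995408866349749), 1.0027332740065493) px; mean diff 3.314208
7.1 0.014761989861963608
the job is handed in; nothing more can be done
None
```

The board is pushed out over the pan and the job is handed in at about 7 s; the hand-in gave no verdict. I slid the board about 10 cm towards the pan with the two open fingertips on its far long edge, then backed off, lifted clear and moved the arm away.

| Last check | Top camera | Scene camera | Allowed |
|---|---|---|---|
| Overhang | 38.6 mm | 40.3 mm | 30 to 50 mm |
| Angle to the stand's edge | 0.013 rad | 0.02 rad | below 0.1 rad |
| Sideways offset | 16 mm | 16 mm | within 55 mm |

- **Board flat:** its top measured 1–2 mm higher than expected. The readings before the push were off by the same amount, and the stand's top read high too, so I take this as depth-camera bias.
- **Tin and bottle:** both stayed in place, within about 1 mm on both cameras.
- **Tray:** it shows no shift in the top view.
- **Pan:** the comparison showed an apparent shift of 0.5 px (about 1.5 mm). The board and its shadow now cover part of the compared area, and the fingers never came near the pan, so I believe it did not move.
- **Disagreements:** the automatic stand outline in the last pictures was wrong because it merged with the overhanging board. I used the stand pose from the first pictures instead. In the second scene picture, taken mid-push, the arm hid the board and I ignored that reading.

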